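# Seat the drill chuck in the spindle

## Robot

A 6-joint arm with a two-finger parallel gripper is mounted at the origin on a cart in front of the work surface, level with it; the furniture and walls round the work are solid. World frame = base frame: x ahead of the robot, y to its left, z up, the work surface at z = 0. Lengths are in m, angles in rad, forces in N, time in s.
With the tool pointing down it reaches from about 0.375 to 0.9 m from the base axis. Payload 3.1 kg.
Tool frame: the origin (TCP) lies on the centre line of the jaws, within the pads' length; the fingertips stand robot.tip_reach ahead of it and the grasp point (between the pads) lies 8 mm behind it (robot.tip_reach is the distance from the TCP to the fingertips, in m); z points along the fingers, y is the line along which they close (so a half turn about z gives the same grasp; the last joint's range is limited). The gripper opens to 87 mm and grips with 3 to 60 N. Pads are 19 mm wide; open, the fingers measure 117 mm over their backs; the gripper's body (75 mm by 190 mm) begins 51 mm behind the grasp point.
Start: joints at [1.004, 0.527, 1.433, -0, 1.181, -0.178], TCP at [0.237, 0.578, 0.234] pointing down, gripper open.
Joint ranges: [-3.08, 3.08], [-0.75, 2.2], [0.22, 2.44], [-1.43, 4.57], [0, 2.65], [-2.85, 2.85]. Speed limits (rad/s): [2.79, 2.79, 3.14, 3.14, 3.14, 3.14].

## Interface

Orientations are given as a unit quaternion [x, y, z, w].
In Python, from rig import robot gives the robot as it stands.
- The arm moves only by the tool jog_arm, never from a script. Its argument "motion" is one flat list of numbers, 7 for each row, row after row: the shift along the tool's x, y, z scaled (see below), then the turn, a rotation vector about the tool's x, y, z scaled (see below), then the gripper's target within -1 to 1 (shut at 1, half-way at 0, fully open at -1). In form: [x, y, z, rx, ry, rz, hand, x, y, z, rx, ry, rz, hand, ...]. A call has 1 to 12 rows; each row shifts and turns the commanded pose from where the row before left it, along the tool's axes as they then stand; what a row does not reach is not made up. The controller multiplies each number of a shift by 4 cm and each number of a turn by 4 degrees. A row lasts 1/8 s, in which the tool goes at most 62.5 mm and 10.7 degrees, less where a joint would pass 70% of its speed; a pose out of reach is approached as far as the arm can. A call with a number of a shift or a turn outside -1 to 1 is refused whole. A call with a gripper value outside its range is refused whole. The fingers move at their own pace and stop on an object; "grip_force" is the grip in N (left out, the last holds). Time passes only in rows, so rows that do not move let the fingers close. It gives the time, the measured TCP pose, the force, the opening and the grip force at its end, in the units of the state.
- robot.get_obs(): the state, without advancing time (a new reading comes with each control period).
- robot.camera(name): name is "side" or "top"; returns the picture (384x512x3 uint8, blue, green, red); there is no depth.
- robot.calibration(name): a dict with "fx", "fy", "cx", "cy" (pixels), "dist_coeffs" ([k1, k2, p1, p2, k3] as OpenCV has them; the pictures are not rectified), "R" (3x3) and "t" (3): a world point X has camera coordinates R X + t. Camera axes: x right, y down, z forward; pixel columns grow to the right and rows downward; lengths in m; the calibration is good to about 2 mm. A picture is of the moment at which its call begins. calibration takes no time and is no camera call.
- robot.hand_in(): hands the job in; it is judged then, once.
The state is a dict: "time": time; "q": joint angles; "joint_velocities": joint speeds; "joint_torque": joint torques, N m; "position": TCP position; "tool_rot": TCP orientation; "ft_force": force on the tool from outside, world axes, zero at the start; "moment": the same for the moment, N m; "grip_width": finger opening in m; "grip_force": force on a finger pad.
Only numpy, scipy, OpenCV 4.12 (cv2) and the standard library are available. Lean on these libraries where they do the work, as an engineer would, in place of code of your own. Each camera call takes 0.05 s, during which the arm holds its last target. There are 200 camera calls.

## Task

Take the drill chuck out of the wooden rack and seat it in the upright spindle: tapered shank down into the bore, the two slots of its flange over the two dogs, flange fully home on the spindle face. Keep hold of it until it is home instead of dropping it in, then let go, and leave the sanding drum in the rack.

Things in the scene. Friction and masses are not known exactly. Their poses are not given: they have to be found in the camera images.
- drill_chuck: steel drill chuck, 0.34-0.53 kg, upright in a rack hole; conical nose with 3 jaws, top at 85 mm. Origin on its axis at the flange underside (rests on rack), z up. Shank below: 50 mm long, dia 38 at flange, 14 at tip. Flange dia 70, 10 thick, two slots 20 wide, open to its +x and -x, reaching in to 24 mm from the axis; half a turn is the same. Body dia 44 from 18 to 58 mm up: grip there, any yaw.
- sanding_drum: sanding drum on the same kind of arbor, in the rack's other hole, to be left there. Plain brown cylinder, 50 mm in diameter, from 16 to 72 mm above its origin, flat top with a nut up to 84 mm. Origin, shank and flange as for the chuck.
- rack: fixed beech block with two holes for arbors, 80 mm (its x) x 190 mm (its y) x 60 mm high. Origin at the centre of its underside. Holes 46 mm wide, through, at y = -50 and +50 mm; either may hold the chuck.
- spindle_face (a point): centre of the spindle's bore at its flat face, 70 mm over the table, z up. Fixed head, does not turn; foot dia 124, face dia 81. Bore dia 42 at the face, 18 at its bottom 54 mm down (2 to 4 mm wider than the shank). Two dark dogs on the face at its +x and -x, 27 to 38 mm from the axis, 12 wide, 9 high, tops rounded. Seated, the chuck's origin is here, its x along this x, either way round.
Not all that is in view belongs to the job. What is shaped like the drill_chuck but orange is not meant.

How it is judged:
By the outcome, as a careful person would: the job done as asked, in the order asked, and still so for the second after the job is handed in, with the robot touching nothing.
It also fails if it takes over 38 s, if anything falls off the work surface, if the arm or the gripper's body presses on something with over 40 N, if the wrist force passes 120 N, or if a joint passes its speed limit or range.

## Working session

There is one attempt and no reset: what is moved stays moved. The work goes in short steps, Python scripts to look and compute and a tool call to move; the robot and the scene stay as the last step left them, time stands still between calls to the robot, and variables do not carry over. Pictures are saved under pics/ and viewed, at most 10 in all, crops included, and the job is handed in when it is done.

Besides the shell and the picture viewer there is one more tool, called after "Request:" as name(argument=value, ...), one argument or row to a line, values as JSON. jog_arm: Moves the arm, as the interface text tells. Shifts and turns lie within -1 to 1; 1 stands for 4 cm of shift or 4 degrees of turn. Its arguments: {"type":"object","properties":{"motion":{"type":"array","items":{"type":"number"}},"grip_force":{"type":"number"}},"required":["motion"]}

```bash
ls; mkdir -p pics; python3 - <<'E'
from rig import robot
import cv2
print(robot.tip_reach, robot.get_obs())
for n in("top","side"):
    cv2.imwrite(f"pics/{n}0.png",robot.camera(n)); c=robot.calibration(n); print(n,c)
E
```

```text
pics
0.011 {'time': 0.0, 'q': array([ 1.00351551e+00,  5.28466921e-01,  1.43388868e+00,  2.96365163e-06,
        1.18137636e+00, -1.78509533e-01]), 'joint_velocities': array([ 0.000403  ,  0.00038245,  0.00035082, -0.00095977,  0.00029351,
        0.00119921]), 'joint_torque': array([-3.29592667e-04, -4.40043390e+01, -1.76591223e+01,  6.31129090e-02,
        5.81574161e-02, -1.71666165e-04]), 'position': array([0.23650418, 0.57777154, 0.23257547]), 'tool_rot': array([ 1.93164228e-01,  9.81165856e-01, -9.95647354e-04, -3.90966288e-04]), 'ft_force': array([-0.14249037, -0.36800823,  0.29845278]), 'moment': array([ 0.04062408, -0.01147753,  0.00850457]), 'grip_force': 0.0, 'grip_width': 0.08706070788408579}
top {'fx': 449.9024977573302, 'fy': 449.9024977573302, 'cx': 256.517519294511, 'cy': 193.96208905444703, 'dist_coeffs': array([0.02596842, 0.        , 0.        , 0.        , 0.        ]), 'R': array([[-0.01849186, -0.99971243, -0.01526788],
       [-0.98336703,  0.0209449 , -0.18041782],
       [ 0.18068572,  0.01167767, -0.98347156]]), 't': array([-0.21523825,  0.54602562,  0.94292185])}
side {'fx': 469.9295326386061, 'fy': 469.9295326386061, 'cx': 255.60387131749184, 'cy': 190.0145311644878, 'dist_coeffs': array([0.03190239, 0.        , 0.        , 0.        , 0.        ]), 'R': array([[ 0.92896134, -0.3695719 ,  0.02115288],
       [-0.12657716, -0.37082555, -0.92003621],
       [ 0.34786356,  0.8520006 , -0.39126196]]), 't': array([-0.57889452,  0.0686597 ,  1.134685  ])}
```

View pics/top0.png

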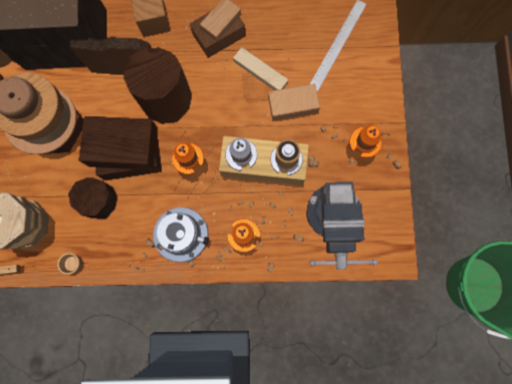

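View pics/side0.png

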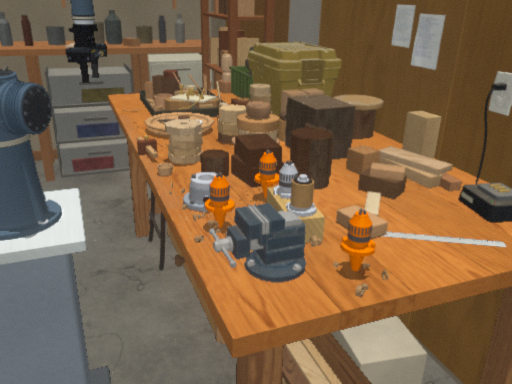

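The top view shows the steel chuck at about (240,150) in the rack, the drum at (288,155), and the spindle at (180,235). Orange decoys are at (187,157), (243,235) and (367,140). Next I'll zoom in on the chuck and the spindle.

```bash
python3 - <<'E'
import cv2,numpy as np
im=cv2.imread("pics/top0.png")
a=cv2.resize(im[200:270,145:215],(560,560),interpolation=cv2.INTER_CUBIC)
b=cv2.resize(im[125:195,215:245+0],(240,560),interpolation=cv2.INTER_CUBIC)
b=cv2.resize(im[130:185,215:315],(800,440),interpolation=cv2.INTER_CUBIC)
cv2.imwrite("pics/sp.png",a);cv2.imwrite("pics/rk.png",b)
E
```

```text
(no output)
```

View pics/sp.png

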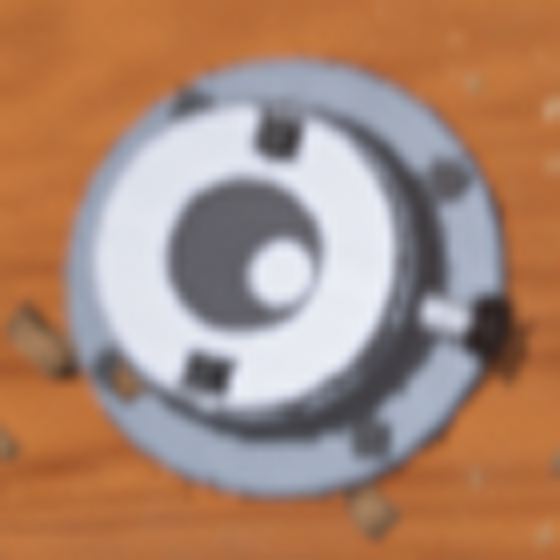

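View pics/rk.png

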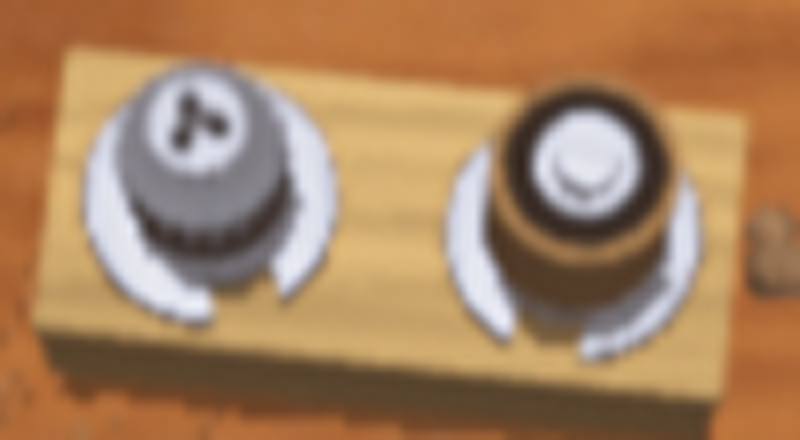

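The spindle crop shows dogs at (278,138) and (207,373), with the bore spanning x 167–325 and y 177–332. In the rack crop, the chuck is on the left with its nose at (197,120) and its visible slot at about (243,305). The rack's top corners are at (65,48), (748,115), (718,400) and (35,328).

```bash
cat > h.py <<'E'
from rig import robot
import numpy as np,cv2
def ray(n,px,z):
    c=robot.calibration(n);K=np.array([[c['fx'],0,c['cx']],[0,c['fy'],c['cy']],[0,0,1]])
    u=cv2.undistortPoints(np.array([[px]],float),K,c['dist_coeffs'])[0,0]
    R=np.array(c['R']);t=np.array(c['t']);o=-R.T@t;d=R.T@np.array([u[0],u[1],1])
    return (o+d*(z-o[2])/d[2])[:2]
def proj(n,P):
    c=robot.calibration(n);K=np.array([[c['fx'],0,c['cx']],[0,c['fy'],c['cy']],[0,0,1]])
    return cv2.projectPoints(np.atleast_2d(np.array(P,float)),cv2.Rodrigues(np.array(c['R']))[0],np.array(c['t']),K,c['dist_coeffs'])[0][:,0]
E
python3 - <<'E'
from h import *
S=lambda x,y,z:ray("top",((x+.5)/8-.5+145,(y+.5)/8-.5+200),z)
Rk=lambda x,y,z:ray("top",((x+.5)/8-.5+215,(y+.5)/8-.5+130),z)
d1,d2=S(278,138,.078),S(207,373,.078)
print("dogs",d1,d2,(d1+d2)/2,np.linalg.norm(d1-d2),np.degrees(np.arctan2(*(d1-d2)[::-1])),"bore",S(246,254.5,.07))
print("face",S(243,256,.07))
c=[Rk(*p,.06) for p in((65,48),(748,115),(718,400),(35,328))]
m=np.mean(c,0);y=(c[0]-c[1]+c[3]-c[2])/2
print("rack",m,np.linalg.norm(y),np.degrees(np.arctan2(-y[0],y[1])))
yu=y/np.linalg.norm(y);print("holes",m+.05*yu,m-.05*yu)
print("nose",Rk(197,120,.145),"slot",Rk(245,306,.07),"flange",[Rk(*p,.068) for p in((84,195),(338,200))])
for e in((213,315),(278,297)):print(Rk(*e,.07))
im=cv2.imread("pics/top0.png")
# segment: bore (dark), face (bright)
E
```

```text
dogs [ 0.49039474 -0.06192463] [ 0.42881724 -0.04414689] [ 0.45960599 -0.05303576] 0.06409240483414813 -16.10370471430754 bore [ 0.46048604 -0.05233981]
face [ 0.46010373 -0.05154843]
rack [ 0.62143457 -0.24284137] 0.1894564153138013 -7.289744786392786
holes [ 0.62777892 -0.19324551] [ 0.61509021 -0.29243723]
nose [ 0.62623352 -0.19400129] slot [ 0.59598265 -0.20272427] flange [array([ 0.62873426, -0.1589098 ]), array([ 0.62574702, -0.22856005])]
[ 0.59366034 -0.19398311]
[ 0.59830019 -0.21174348]
```

Request:
jog_arm(
  motion=[0,0,-0.3,0,0,1,-1,0,0,-0.3,0,0,1,-1,0,0,-0.3,0,0,1,-1,0,0,-0.3,0,0,1,-1,0,0,-0.3,0,0,1,-1,0,0,-0.3,0,0,1,-1,0,0,-0.3,0,0,1,-1,0,0,-0.3,0,0,1,-1,0,0,-0.3,0,0,1,-1,0,0,-0.3,0,0,1,-1,0,0,0,0,0,1,-1,0,0,0,0,0,1,-1],
)

```text
time: 1.6
position: [0.2367, 0.5781, 0.3531]
tool_rot: [0.576, 0.817, -0.0, 0.0]
ft_force: [-0.2, -1.1, -0.3]
grip_width: 0.087
grip_force: 0.0
```

Request:
jog_arm(
  motion=[0,0,0,0,0,1,-1,0,0,0,0,0,1,-1,0,0,0,0,0,1,-1,0,0,0,0,0,1,-1,0,0,0,0,0,1,-1,0,0,0,0,0,1,-1,0,0,0,0,0,1,-1,0,0,0,0,0,1,-1,0,0,0,0,0,0.5,-1],
)

```text
time: 2.72
position: [0.2367, 0.5781, 0.3529]
tool_rot: [0.79, 0.613, -0.001, 0.0]
ft_force: [0.1, -0.5, 0.6]
grip_width: 0.0869
grip_force: 0.0
```

```bash
cat >> h.py <<'E'
from scipy.spatial.transform import Rotation as Ro
def to(xyz,yaw_y=None):
    "units of shift in tool axes to reach xyz; tool y-axis heading; turn units"
    o=robot.get_obs();R=Ro.from_quat(o['tool_rot']).as_matrix()
    a=np.degrees(np.arctan2(R[1,1],R[0,1]))
    print("t",o['time'],"pos",o['position'].round(4),"yaw_y",a.round(2),"z axis",R[:,2].round(4),"f",o['ft_force'].round(1),"w",o['grip_width'],"gf",o['grip_force'])
    print("shift units",(R.T@(np.array(xyz)-o['position'])/.04).round(3), "" if yaw_y is None else ("turn",-(yaw_y-a)/4))
E
python3 - <<'E'
from h import *
to((.627,-.194,.25),-14.3)
for p in((243,235),(187,157)):print(ray("top",p,.1))
for p in((90,197),(118,135),(160,70)):print(ray("top",p,.1))
E
```

```text
t 2.725 pos [0.2367 0.5781 0.3529] yaw_y -14.34 z axis [-7.0e-04 -1.1e-03 -1.0e+00] f [ 0.1 -0.5  0.6] w 0.08688502625047481 gf 0.0
shift units [-16.279  14.235   2.589] ('turn', np.float64(-0.010423613237683593))
[ 0.44711031 -0.19736269]
[ 0.6148947  -0.08075329]
[0.53304281 0.12094813]
[0.66669685 0.06743015]
[ 0.81337729 -0.01981332]
```

Request:
jog_arm(
  motion=[-0.96,0.84,0,0,0,0,-1,-0.96,0.84,0,0,0,0,-1,-0.96,0.84,0,0,0,0,-1,-0.96,0.84,0,0,0,0,-1,-0.96,0.84,0,0,0,0,-1,-0.96,0.84,0,0,0,0,-1,-0.96,0.84,0,0,0,0,-1,-0.96,0.84,0,0,0,0,-1,-0.96,0.84,0,0,0,0,-1,-0.96,0.84,0,0,0,0,-1,-0.96,0.84,0,0,0,0,-1,-0.96,0.84,0,0,0,0,-1],
)

```text
time: 4.22
position: [0.5145, 0.0308, 0.3535]
tool_rot: [0.79, 0.614, 0.0, -0.0]
ft_force: [2.0, 0.3, 1.1]
grip_width: 0.087
grip_force: 0.0
```

Request:
jog_arm(
  motion=[-0.96,0.84,0,0,0,0,-1,-0.96,0.84,0.3,0,0,0,-1,-0.96,0.84,0.5,0,0,0,-1,-0.96,0.84,0.6,0,0,0,-1,-0.9,0.8,0.6,0,0,0,-1,0,0,0.6,0,0,0,-1,0,0,0,0,0,0,-1],
)

```text
time: 5.1
position: [0.6269, -0.1922, 0.2466]
tool_rot: [0.79, 0.613, -0.001, -0.003]
ft_force: [0.1, 1.0, -0.2]
grip_width: 0.0873
grip_force: 0.0
```

```bash
python3 - <<'E'
from h import *
cv2.imwrite("pics/side1.png",robot.camera("side"))
im=cv2.imread("pics/side1.png");
cv2.imwrite("pics/side1c.png",cv2.resize(im[70:270,180:400],(770,600+0)[0:1]+(600,),interpolation=cv2.INTER_CUBIC)) if 0 else cv2.imwrite("pics/side1c.png",cv2.resize(im[70:270,170:370],(600,600),interpolation=cv2.INTER_CUBIC))
to((.627,-.194,.092),-14.3)
E
```

```text
t 5.15 pos [ 0.6278 -0.1922  0.2485] yaw_y -14.28 z axis [-0.0026  0.0014 -1.    ] f [ 0.5 -0.3  0.2] w 0.0870350903016644 gf 0.0
shift units [-5.300e-02  2.000e-03  3.913e+00] ('turn', np.float64(0.0037927101019903375))
```

View pics/side1c.png

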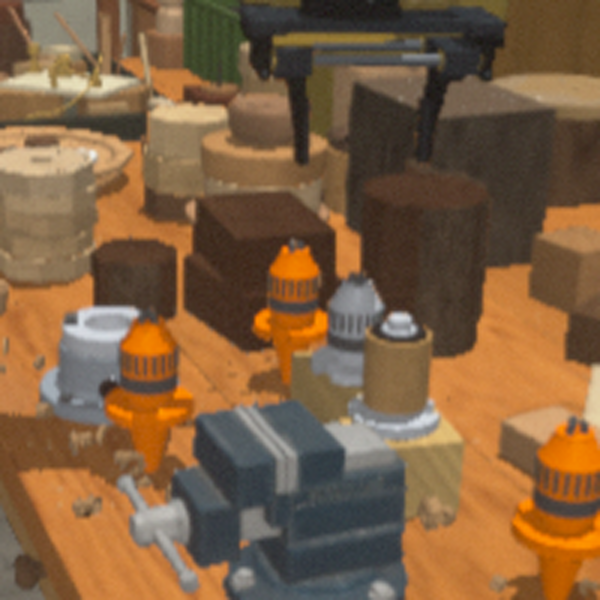

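The side view shows the jaws centred over the steel chuck. Fingertips are at crop (303,160) and (425,160), with the nose below at (357,275). The decoys are lower than the gripper body will go. Descending to grip.

Request:
jog_arm(
  motion=[-0.05,0,0.5,0,0,0,-1,0,0,0.5,0,0,0,-1,0,0,0.5,0,0,0,-1,0,0,0.5,0,0,0,-1,0,0,0.5,0,0,0,-1,0,0,0.5,0,0,0,-1,0,0,0.5,0,0,0,-1,0,0,0.3,0,0,0,-1,0,0,0.1,0,0,0,-1,0,0,0,0,0,0,-1],
)

```text
time: 6.4
position: [0.6285, -0.1944, 0.0942]
tool_rot: [0.789, 0.614, 0.0, 0.0]
ft_force: [-0.3, 0.6, 0.8]
grip_width: 0.0868
grip_force: 0.0
```

Request:
jog_arm(
  motion=[0,0,0,0,0,0,0.2,0,0,0,0,0,0,0.4,0,0,0,0,0,0,0.6,0,0,0,0,0,0,1,0,0,0,0,0,0,1,0,0,0,0,0,0,1,0,0,0,0,0,0,1,0,0,0,0,0,0,1],
  grip_force=45,
)

```text
time: 7.4
position: [0.6278, -0.1943, 0.0935]
tool_rot: [0.789, 0.614, -0.0, -0.0]
ft_force: [-1.5, -0.6, 0.6]
grip_width: 0.0425
grip_force: 44.9
```

```bash
python3 - <<'E'
from h import *
to((.627,-.194,.092),-14.3)
print("nose side",ray("side",(289,161.5),.147))
E
```

```text
t 7.4 pos [ 0.6278 -0.1943  0.0935] yaw_y -14.27 z axis [-5.e-04  1.e-04 -1.e+00] f [-1.5 -0.6  0.6] w 0.042506484864302446 gf 44.87831375488895
shift units [ 0.003 -0.022  0.038] ('turn', np.float64(0.006305371175125529))
nose side [ 0.62179127 -0.20939453]
```

Request:
jog_arm(
  motion=[0,0,-0.1,0,0,0,1,0,0,-0.3,0,0,0,1,0,0,-0.5,0,0,0,1,0,0,-0.6,0,0,0,1,0,0,-0.6,0,0,0,1,0,0,-0.6,0,0,0,1,0,0,-0.6,0,0,0,1,0,0,-0.6,0,0,0,1,0,0,-0.5,0,0,0,1,0,0,-0.3,0,0,0,1,0,0,-0.1,0,0,0,1,0,0,0,0,0,0,1],
)

```text
time: 8.9
position: [0.6277, -0.1942, 0.2851]
tool_rot: [0.789, 0.614, -0.0, -0.0]
ft_force: [-0.2, 0.7, -3.8]
grip_width: 0.0425
grip_force: 44.9
```

```bash
python3 - <<'E'
from h import *
to((.460,-.0525,.283),-45.3)
E
```

```text
t 8.9 pos [ 0.6277 -0.1942  0.2851] yaw_y -14.27 z axis [-8.e-04  4.e-04 -1.e+00] f [-0.2  0.7 -3.8] w 0.04247803025735833 gf 44.88186763735939
shift units [ 2.399 -4.937  0.058] ('turn', np.float64(7.756922548134205))
```

Request:
jog_arm(
  motion=[0.15,-0.31,0,0,0,0,1,0.3,-0.6,0,0,0,0,1,0.3,-0.62,0,0,0,0,1,0.3,-0.62,0,0,0,0,1,0.3,-0.62,0,0,0,0,1,0.3,-0.62,0,0,0,0,1,0.3,-0.62,0,0,0,0,1,0.3,-0.62,0,0,0,0,1,0.15,-0.31,0,0,0,0,1],
)

```text
time: 10.02
position: [0.4578, -0.0511, 0.2851]
tool_rot: [0.789, 0.614, -0.001, -0.001]
ft_force: [0.9, 0.4, -3.8]
grip_width: 0.0424
grip_force: 44.9
```

Request:
jog_arm(
  motion=[0,0,0,0,0,0.76,1,0,0,0,0,0,1,1,0,0,0,0,0,1,1,0,0,0,0,0,1,1,0,0,0,0,0,1,1,0,0,0.4,0,0,1,1,0,0,0.5,0,0,1,1,0,0,0.5,0,0,1,1,0,0,0.4,0,0,0,1,0,0,0,0,0,0,1],
)

```text
time: 11.28
position: [0.4593, -0.0524, 0.2125]
tool_rot: [0.925, 0.38, -0.001, -0.001]
ft_force: [-0.1, -0.1, -2.8]
grip_width: 0.0423
grip_force: 44.9
```

```bash
python3 - <<'E'
from h import *
to((.460,-.0525,.20),-45.3)
a=robot.camera("top");b=robot.camera("side")
cv2.imwrite("pics/t2.png",a);cv2.imwrite("pics/s2.png",b)
A=cv2.resize(a[180:280,130:230],(400,400),interpolation=cv2.INTER_CUBIC)
B=cv2.resize(b[110:230,150:270],(400,400),interpolation=cv2.INTER_CUBIC)
cv2.imwrite("pics/c2.png",np.hstack([A,B]))
E
```

```text
t 11.275 pos [ 0.4593 -0.0524  0.2125] yaw_y -45.32 z axis [-0.0029  0.001  -1.    ] f [-0.1 -0.1 -2.8] w 0.04230987870128254 gf 44.881708013563184
shift units [0.01  0.015 0.312] ('turn', np.float64(-0.004972886237831986))
```

View pics/c2.png

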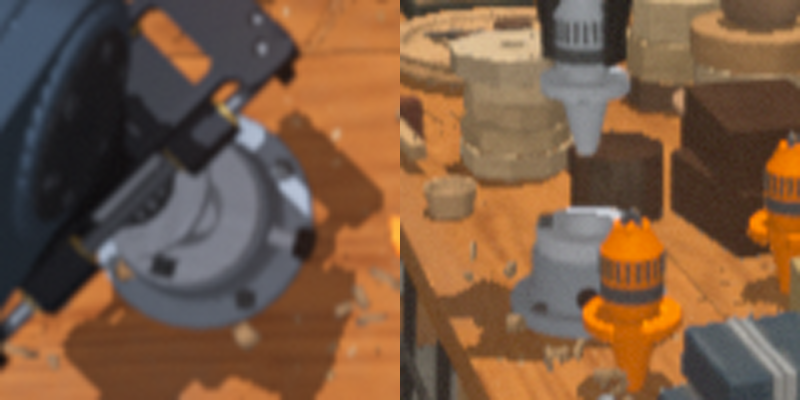

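The side view shows the chuck upright in the jaws above the spindle. Its shank tip is at crop (587,155), which is roughly (206,156.5) in the image. I'll compare that column with the prediction.

```bash
python3 - <<'E'
from h import *
print(proj("side",[[.4593,-.0524,.129],[.4593,-.0524,.179]]))
b=cv2.imread("pics/s2.png"); c=robot.calibration("side")
g=cv2.cvtColor(b,cv2.COLOR_BGR2HSV)
s=g[...,1]<70
for r in (135,138,145,150,155): 
    w=np.where(s[r,185:225])[0]+185; print(r,w.min() if len(w) else None,w.max() if len(w) else None)
# spindle outline in the initial side view (right edge hidden?)
i=cv2.imread("pics/side0.png");h=cv2.cvtColor(i,cv2.COLOR_BGR2HSV);s=h[...,1]<70
for r in (172,174,176,178,182,186): print(r,np.where(s[r,170:240])[0]+170)
ax=np.array(c['R'])[0];u=np.array([ax[0],ax[1],0])/np.hypot(*ax[:2])
C=np.array([.46,-.0525,.07]);print(proj("side",[C-.0405*u,C,C+.0405*u,C-.021*u,C+.021*u]))
E
```

```text
[[204.58855144 155.22870517]
 [204.15139138 136.30505496]]
135 192 219
138 193 217
145 200 210
150 202 209
155 203 208
172 [200 201 202 203 204 205 206 207 208 209 210 211 212 213 214 215 216 219]
174 [195 196 197 198 199 200 201 202 203 204 205 206 207 208 209 210 211 212
 213 214 215 216 217 218 219 220 221]
176 [192 193 194 195 196 197 198 199 200 201 202 203 204 205 206 207 208 209
 210 211 212 213]
178 [191 192 193 194 195 196 197 198 199 200 201 202 203 204 205 206 207 208
 209 210 211 212]
182 [191 192 193 194 195 196 197 198 199 200 201 202 203 204 205 206 207 208
 209 210]
186 [190 191 192 193 194 195 196 197 198 199 200 201 202 203 204 205 206 207
 208 209]
[[189.74572853 176.43803285]
 [205.35079022 176.74846002]
 [220.9366943  177.0576478 ]
 [197.2618769  176.5876567 ]
 [213.43455297 176.90893013]]
```

Column offsets match (+0.8 px for both the shank and the spindle), so they are aligned. Lowering in stages.

Request:
jog_arm(
  motion=[0.01,0.015,0.3,0,0,0,1,0,0,0.35,0,0,0,1,0,0,0.35,0,0,0,1,0,0,0.3,0,0,0,1,0,0,0.3,0,0,0,1,0,0,0.2,0,0,0,1,0,0,0,0,0,0,1],
)

```text
time: 12.25
position: [0.4606, -0.0526, 0.1409]
tool_rot: [0.925, 0.38, -0.001, -0.0]
ft_force: [0.2, 0.5, -3.2]
grip_width: 0.0423
grip_force: 44.9
```

Request:
jog_arm(
  motion=[0,0,0.15,0,0,0,1,0,0,0.15,0,0,0,1,0,0,0.15,0,0,0,1,0,0,0,0,0,0,1],
)

```text
time: 12.75
position: [0.4605, -0.0526, 0.1231]
tool_rot: [0.925, 0.38, -0.0, -0.0]
ft_force: [-0.2, 0.1, -3.3]
grip_width: 0.0422
grip_force: 44.9
```

```bash
python3 - <<'E'
from h import *
to((.460,-.0525,.1035),-45.3)
E
```

```text
t 12.75 pos [ 0.4605 -0.0526  0.1231] yaw_y -45.31 z axis [-1.1e-03  4.0e-04 -1.0e+00] f [-0.2  0.1 -3.3] w 0.042209371005700366 gf 44.88184076391917
shift units [-0.007 -0.011  0.489] ('turn', np.float64(-0.0037171708210657073))
```

Request:
jog_arm(
  motion=[0,0,0.1,0,0,0,1,0,0,0.1,0,0,0,1,0,0,0.07,0,0,0,1,0,0,0,0,0,0,1],
)

```text
time: 13.25
position: [0.4608, -0.0527, 0.1125]
tool_rot: [0.925, 0.38, -0.0, -0.0]
ft_force: [-0.3, 0.5, -3.0]
grip_width: 0.0422
grip_force: 44.9
```

Request:
jog_arm(
  motion=[0,0,0.04,0,0,0,1,0,0,0.04,0,0,0,1,0,0,0,0,0,0,1],
)

```text
time: 13.62
position: [0.4608, -0.0527, 0.1095]
tool_rot: [0.925, 0.38, -0.0, -0.0]
ft_force: [-0.7, 0.9, -2.8]
grip_width: 0.0426
grip_force: 44.9
```

Request:
jog_arm(
  motion=[0,0,0.04,0,0,0,1,0,0,0.04,0,0,0,1,0,0,0,0,0,0,1],
)

```text
time: 14.0
position: [0.4608, -0.0527, 0.1062]
tool_rot: [0.925, 0.38, -0.0, -0.0]
ft_force: [0.4, -0.1, -3.1]
grip_width: 0.0424
grip_force: 44.9
```

Request:
jog_arm(
  motion=[0,0,0.03,0,0,0,1,0,0,0.02,0,0,0,1,0,0,0,0,0,0,1],
)

```text
time: 14.38
position: [0.4609, -0.0527, 0.1043]
tool_rot: [0.925, 0.38, -0.0, -0.0]
ft_force: [-0.0, -0.7, -3.4]
grip_width: 0.0424
grip_force: 44.9
```

Request:
jog_arm(
  motion=[0,0,0.02,0,0,0,1,0,0,0.02,0,0,0,1,0,0,0,0,0,0,1],
)

```text
time: 14.75
position: [0.461, -0.0528, 0.1035]
tool_rot: [0.925, 0.38, 0.0, 0.0]
ft_force: [-0.3, 0.1, 5.2]
grip_width: 0.0424
grip_force: 44.9
```

Request:
jog_arm(
  motion=[0,0,0.02,0,0,0,1,0,0,0,0,0,0,1],
)

```text
time: 15.0
position: [0.461, -0.0528, 0.1034]
tool_rot: [0.925, 0.38, 0.0, 0.0]
ft_force: [-3.3, 0.2, 12.8]
grip_width: 0.0421
grip_force: 44.9
```

Contact came at exactly the predicted height, so the flange is home. Releasing and backing straight up.

Request:
jog_arm(
  motion=[0,0,0,0,0,0,1,0,0,0,0,0,0,1],
  grip_force=8,
)

```text
time: 15.25
position: [0.461, -0.0528, 0.1033]
tool_rot: [0.925, 0.38, 0.0, 0.0]
ft_force: [-2.2, 0.9, 11.3]
grip_width: 0.0431
grip_force: 8.0
```

Request:
jog_arm(
  motion=[0,0,0,0,0,0,-0.1,0,0,0,0,0,0,-0.4,0,0,0,0,0,0,-0.7,0,0,0,0,0,0,-0.8,0,0,0,0,0,0,-0.8],
)

```text
time: 15.88
position: [0.4609, -0.0528, 0.1018]
tool_rot: [0.925, 0.38, -0.0, -0.0]
ft_force: [0.2, 0.4, 0.0]
grip_width: 0.076
grip_force: 0.0
```

Request:
jog_arm(
  motion=[0,0,-0.2,0,0,0,-0.8,0,0,-0.4,0,0,0,-0.8,0,0,-0.6,0,0,0,-0.8,0,0,-0.8,0,0,0,-0.8,0,0,-0.8,0,0,0,-0.8,0,0,-0.8,0,0,0,-0.8,0,0,-0.6,0,0,0,-0.8,0,0,-0.3,0,0,0,-0.8,0,0,0,0,0,0,-0.8],
)

```text
time: 17.0
position: [0.4611, -0.0528, 0.2826]
tool_rot: [0.925, 0.38, 0.001, 0.001]
ft_force: [-0.6, -0.2, -0.3]
grip_width: 0.0784
grip_force: 0.0
```

```bash
python3 - <<'E'
from h import *
to((.461,-.0525,.28))
a=robot.camera("top");b=robot.camera("side")
A=cv2.resize(a[180:280,130:230],(400,400),interpolation=cv2.INTER_CUBIC)
B=cv2.resize(b[120:220,150:250],(400,400),interpolation=cv2.INTER_CUBIC)
cv2.imwrite("pics/c3.png",np.hstack([A,B]))
E
```

```text
t 17.0 pos [ 0.4611 -0.0528  0.2826] yaw_y -45.31 z axis [ 1.5e-03 -6.0e-04 -1.0e+00] f [-0.6 -0.2 -0.3] w 0.0783770358405454 gf 0.0
shift units [ 0.004 -0.007  0.064]
```

View pics/c3.png

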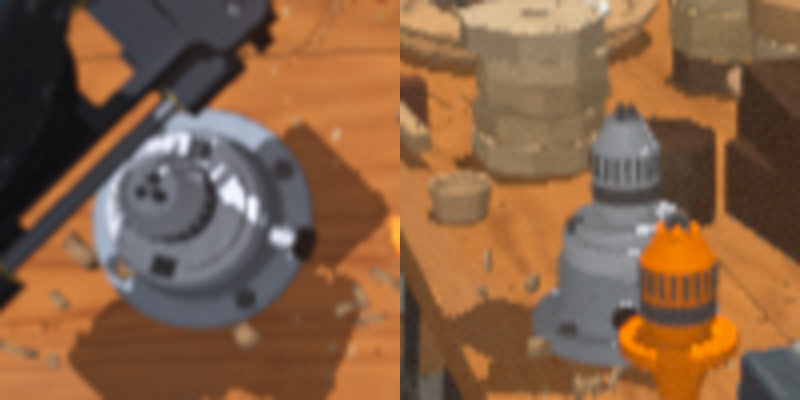

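The chuck is upright in the spindle. The dogs show in the slots at crop (163,265) and (200,148), and in the side view the flange sits flush. The gripper is clear, so I'm handing in.

```bash
python3 -c "
from rig import robot
print(robot.hand_in())"
```

```text
the job is handed in; nothing more can be done
None
```

The drill chuck is seated in the spindle with both dogs in its slots and the flange home, it was held until contact and then released, the sanding drum was left in the rack, and I handed the job in at about 17 s.

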